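# Emboss a bin tag in the bench press

### The job

Emboss the metal bin tag that lies in the small bench press: push the press's plunger all the way down to its stop, stay there a moment and let it spring back up. Then draw the tag forward from under the press's lips, and lay it flat, face up, in the middle of the stock book, without dropping it there. Leave the cork, honey jar, tumbler and wine glass where they are.

Things in the scene. Friction and masses are not known exactly. Their poses are not given: they have to be found in the camera images.
- press: Grey bench embossing press, fixed; 104 x 104 mm foot, 131 mm high with its plunger up. Origin on the counter; x points from its open front (robot side) to its column at the back, z up. Its bed, 30 mm above the counter, runs from x = -20 to 80 mm. An arm from the column (75 to 93 mm above the counter, x = 8 to 80 mm) carries the plunger at x = 28, y = 0 mm.
- lip_front (a point): Front end of the lips, mid-width, at the height of their undersides, 40 mm above the counter (x = 16 mm of the press; axes as the press's). Two steel lips, 32 mm long, 5 mm thick, with a 30 mm gap between them, overhang the tag's long edges; rails guide its sides with 2 mm play. The tag leaves only by sliding level to the press's -x until its rear end is past here.
- plunger (a joint): Travel of the spring plunger in m: 0 up, 0.016 fully down at its stop. The spring takes about 4 N to start and 10 N at the stop, and lifts the plunger again when it is let go.
- plunger_top (a point): Centre of the top of the plunger's black round head (36 mm across, flat), 131 mm above the counter when up; it moves with the plunger.
- tag: Flat aluminium plate 105 (x) x 44 (y) x 8 (z) mm, about 90 g, with a dark dot near the front end and a panel on its upper face. Origin: centre of its underside; x along its length to the rear end, z up. It starts home in the press, axes along the press's, origin at about x = -5, z = 30 mm of the press; its front end stands out some 37 mm before the bed, free to be gripped across its 44 mm width.
- stock_book: Spiral-bound stock book, a white page on top, lying loose on the counter, 210 (x) x 153 (y) mm, its top about 12 mm above the counter. Origin at the middle of its underside.
- bottles_front (a point): Middle of the front foot of a fixed block of standing wine bottles, on the counter. The block is 296 mm high, reaches 205 mm to either side (world y) and 340 mm back (world x); the arm must not sweep through it.
- cork: Wine cork lying on the counter, 24 mm thick, 43 mm long; a bystander. Origin at the middle of its underside.
- honey_jar: Small jar of honey with a pale lid, 53 mm across, 66 mm high; a bystander. Origin at the middle of its underside.
- tumbler: Clear glass tumbler, 81 mm across, 91 mm high; a bystander. Origin at the middle of its underside.
- wine_glass: Clear stemmed wine glass, 81 mm across, 202 mm high; a bystander. Origin at the middle of its underside.

How it is judged:
By the outcome, as a careful person would: the job done as asked, in the order asked, and still so for the second after the job is handed in, with the robot touching nothing.
It also fails if it takes over 58 s, if anything falls off the work surface, if the arm or the gripper's body presses on something with over 40 N, if the wrist force passes 120 N, or if a joint passes its speed limit or range.

### The arm

A 7-joint arm with a two-finger parallel gripper is mounted at the origin on a cart in front of the work surface, level with it; the furniture and walls round the work are solid. World frame = base frame: x ahead of the robot, y to its left, z up, the work surface at z = 0. Lengths are in mm, angles in degrees, forces in N, time in s.
With the tool pointing down it reaches from about 400 to 850 mm from the base axis. Payload 4.4 kg.
Tool frame: the origin (TCP) lies at the very end of the fingers, on their centre line; the grasp point (between the pads) lies 19 mm behind it; z points along the fingers, y is the line along which they close (so a half turn about z gives the same grasp; the last joint's range is limited). The gripper opens to 94 mm and grips with 3 to 60 N. Pads are 16 mm wide; open, the fingers measure 119 mm over their backs; the gripper's body (75 mm by 177 mm) begins 78 mm behind the grasp point.
Start: joints at [60.287, 36.005, 2.206, 86.941, -1.547, 57.084, -1.146], TCP at [284.395, -584.498, 205.478] pointing down, gripper open.
Joint ranges: [-175.42, 175.42], [-21.48, 121.26], [-71.46, 75.88], [10.55, 141.38], [-63.04, 243.04], [13.31, 113.54], [-168.57, 168.57]. Speed limits (degrees/s): [147.25, 147.25, 180, 180, 180, 180, 180].

### API

Orientations are given as [roll, pitch, yaw] about the fixed x, y, z axes, in that order (R = Rz(yaw) Ry(pitch) Rx(roll)).
In Python, from plant import env gives the robot as it stands.
- The arm moves only by the tool shift_gripper, called in YAML: its name, and indented under it one key for each argument. Schema: {"type":"object","properties":{"rows":{"type":"array","items":{"type":"object","properties":{"r":{"type":"array","items":{"type":"number"},"minItems":3,"maxItems":3},"xyz":{"type":"array","items":{"type":"number"},"minItems":3,"maxItems":3},"finger_gap":{"type":"number"}},"additionalProperties":false,"required":["finger_gap"]},"minItems":1,"maxItems":10},"force":{"type":"number"},"only":{"type":"string"},"quiet":{"type":"boolean"},"lines":{"type":"string"}},"required":["rows"],"additionalProperties":false}. rows is a list of rows, 1 to 10 of them, each an object with the fields r (a list: a rotation vector rx, ry, rz in degrees), xyz (a list: dx, dy, dz in mm), finger_gap (the opening from 0.0 (shut) to 1.0 (fully open)); a field left out counts as zero (the opening has to be given); each row shifts and turns the commanded pose from where the row before left it, along the tool's axes as they then stand; what a row does not reach is not made up. A row lasts 1/8 s, in which the tool goes at most 62.5 mm and 10.7 degrees, less where a joint would pass 70% of its speed; a pose out of reach is approached as far as the arm can. The fingers move at their own pace and stop on an object; force is the grip in N (left out, the last holds). Time passes only in rows, so rows that do not move let the fingers close. The tool returns the time, the measured TCP pose, the force, the opening and the grip force at its end. only (a regular expression) keeps the lines of the reply that match it, lines (a string "A,B") keeps lines A to B, and quiet returns only ok. Input that does not fit is refused with a message, and nothing moves.
- env.get_obs(): the state, without advancing time (a new reading comes with each control period).
- env.grab_frame(name): name is "scene" or "top"; returns (picture, depth): 420x560x3 uint8, blue, green, red; 420x560 float32, mm along the optical axis (not along the pixel's ray), 0 where there is no reading.
- env.camera_model(name): a dict with "K" (3x3 intrinsics, pixels), "k1" (the pictures are not rectified: a ray, as slopes to the right and down, at radius r is drawn at 1 + k1 r^2 times it, then the intrinsics apply), "R" (3x3) and "t" (3): a world point X has camera coordinates R X + t. Camera axes: x right, y down, z forward; pixel columns grow to the right and rows downward; lengths in mm; the calibration is good to about 2 mm. A picture is of the moment at which its call begins. camera_model takes no time and is no camera call.
- env.job_done(): hands the job in; it is judged then, once.
The state is a dict: "time_s": time; "q": joint angles; "joint_velocities": joint speeds; "joint_torque": joint torques, N m; "eef_pos": TCP position; "ee_rot": TCP orientation; "ft_force": force on the tool from outside, world axes, zero at the start; "ft_torque": the same for the moment, N m; "grip_width": opening from 0.0 (shut) to 1.0 (fully open); "gripper_force": force on a finger pad.
Only numpy, scipy, OpenCV 4.12 (cv2) and the standard library are available. Lean on these libraries where they do the work, as an engineer would, in place of code of your own. Each camera call takes 0.05 s, during which the arm holds its last target. There are 200 camera calls.

## Working session

There is one attempt and no reset: what is moved stays moved. The work goes in short steps, Python scripts to look and compute and a tool call to move; the robot and the scene stay as the last step left them, time stands still between calls to the robot, and variables do not carry over. Pictures are saved under pics/ and viewed, at most 10 in all, crops included, and the job is handed in when it is done.

```bash
ls; mkdir -p pics; python3 - <<'E'
from plant import env
import cv2
for n in("scene","top"):
    p,d=env.grab_frame(n);cv2.imwrite(f"pics/{n}0.png",p)
    import numpy as np; np.save(f"pics/{n}0.npy",d)
    m=env.camera_model(n);print(n,m)
o=env.get_obs();print(o)
E
```

```text
pics
plant.py
scene {'K': array([[381.69512873,   0.        , 285.27730613],
       [  0.        , 381.69512873, 206.12668896],
       [  0.        ,   0.        ,   1.        ]]), 'k1': -0.01192198680550479, 'R': array([[-0.46860142, -0.88304132, -0.02550939],
       [-0.41420459,  0.24512695, -0.87655424],
       [ 0.78028666, -0.40018845, -0.48062661]]), 't': array([238.19689419, 319.45884135, 819.34141248])}
top {'K': array([[443.43128535,   0.        , 275.2963343 ],
       [  0.        , 443.43128535, 206.8466393 ],
       [  0.        ,   0.        ,   1.        ]]), 'k1': -0.06213562167144202, 'R': array([[-0.07175957, -0.99741958, -0.00217968],
       [-0.95859328,  0.06956968, -0.2761503 ],
       [ 0.27558935, -0.01772701, -0.96111199]]), 't': array([  24.99962576,  563.58133574, 1253.069313  ])}
{'time_s': 0.1, 'q': array([60.28575872, 36.05228948,  2.20355284, 86.98917483, -1.54527705,
       57.08208767, -1.14565942]), 'joint_velocities': array([ 0.02919439, -0.13125995,  0.0579352 , -0.25983336, -0.06875705,
       -0.08425916,  0.01128565]), 'joint_torque': array([ 2.87121547e-03, -5.50784934e+01,  1.14765208e+00, -1.87113315e+01,
       -5.21716406e-02,  1.92070525e-02,  4.37822825e-05]), 'eef_pos': array([ 284.13064107, -583.96787152,  204.66745604]), 'ee_rot': array([-1.79906183e+02,  2.75079382e-03,  2.59447221e+01]), 'ft_force': array([-0.20272931, -0.3262464 ,  0.31064363]), 'ft_torque': array([-0.02892824,  0.02114055, -0.00817324]), 'gripper_force': 0.0, 'grip_width': 1.0010501522142423}
```

View pics/scene0.png

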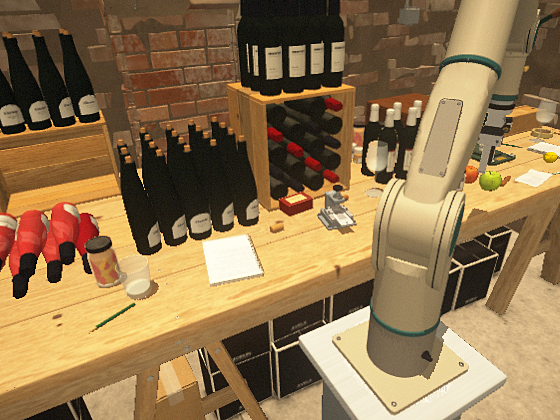

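View pics/top0.png

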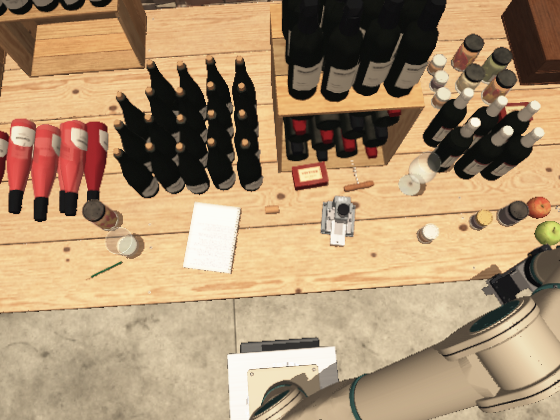

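The top view shows the press at about (340,218), the book at (213,238), the cork at (272,210), the honey jar at (428,233), the wine glass at (415,180) and the tumbler at (122,243). The scene view shows the press at (337,208) and the book at (233,258).

```bash
cat > h.py <<'E'
import numpy as np, cv2
from plant import env
def ray(n,uv):
    m=env.camera_model(n);D=np.array([m["k1"],0,0,0,0.])
    # k1 model equals the OpenCV radial model
    p=cv2.undistortPoints(np.array(uv,float).reshape(-1,1,2),m["K"],D)[:,0]
    d=np.c_[p,np.ones(len(p))]@m["R"]; return -m["R"].T@m["t"],d
def plane(n,uv,z):
    c,d=ray(n,uv); return c+d*((z-c[2])/d[:,2])[:,None]
def proj(n,X):
    m=env.camera_model(n);return cv2.projectPoints(np.array(X,float).reshape(-1,1,3),cv2.Rodrigues(m["R"])[0],m["t"],m["K"],np.array([m["k1"],0,0,0,0.]))[0][:,0]
def cloud(n,d):
    v,u=np.mgrid[:420,:560];c,r=ray(n,np.c_[u.ravel(),v.ravel()]);return (c+r*d.reshape(-1,1)).reshape(420,560,3)
E
python3 - <<'E'
from h import *
t=cv2.imread("pics/top0.png");s=cv2.imread("pics/scene0.png")
a=cv2.resize(t[190:255,310:375],(400,400),interpolation=cv2.INTER_CUBIC)
b=cv2.resize(s[180:240,310:370],(400,400),interpolation=cv2.INTER_CUBIC)
cv2.imwrite("pics/crop.png",np.hstack([a,b]))
# book: white page
P=cloud("top",np.load("pics/top0.npy"))
hsv=cv2.cvtColor(t,cv2.COLOR_BGR2HSV)
m=((hsv[...,1]<45)&(hsv[...,2]>180)).astype(np.uint8); m[:, :170]=0;m[:,260:]=0;m[:190]=0;m[290:]=0
c=max(cv2.findContours(m,0,2)[0],key=cv2.contourArea)
X=plane("top",c[:,0],12);r=cv2.minAreaRect(X[:,:2].astype(np.float32));print("book",r)
print("depth z",np.median(P[m>0][:,2]))
for n,uv,z in(("cork",(272,210),24),("honey",(428,230),66),("tumbler",(122,243),0),("wg",(412,185),0),("press",(340,218),75)):
    print(n,plane("top",[uv],z)[0].round(),P[uv[1],uv[0]].round())
# press clouds by height
sub=P[185:260,310:375].reshape(-1,3)
for lo,hi in((25,45),(70,100),(110,140)):
    q=sub[(sub[:,2]>lo)&(sub[:,2]<hi)];print(lo,hi,len(q),cv2.minAreaRect(q[:,:2].astype(np.float32)),np.median(q,0).round())
E
```

```text
book ((501.90899658203125, 187.2518768310547), (147.85548400878906, 208.86146545410156), 78.47661590576172)
depth z 13.564540159142439
cork [570.  -6.  24.] [570.  -6.  24.]
honey [ 462. -469.   66.] [ 463. -470.   64.]
tumbler [504. 472.   0.] [502. 469.   9.]
wg [ 628. -466.    0.] [ 624. -462.   12.]
press [ 516. -207.   75.] [ 513. -204.   91.]
25 45 614 ((541.382568359375, -197.79104614257812), (146.3189239501953, 194.00320434570312), 85.85518646240234) [ 498. -199.   39.]
70 100 236 ((546.1731567382812, -211.9936981201172), (48.94895553588867, 72.6148681640625), 78.3606185913086) [ 559. -207.   94.]
110 140 116 ((529.8234252929688, -210.10641479492188), (32.31097412109375, 34.590450286865234), 81.61067199707031) [ 529. -210.  132.]
```

View pics/crop.png

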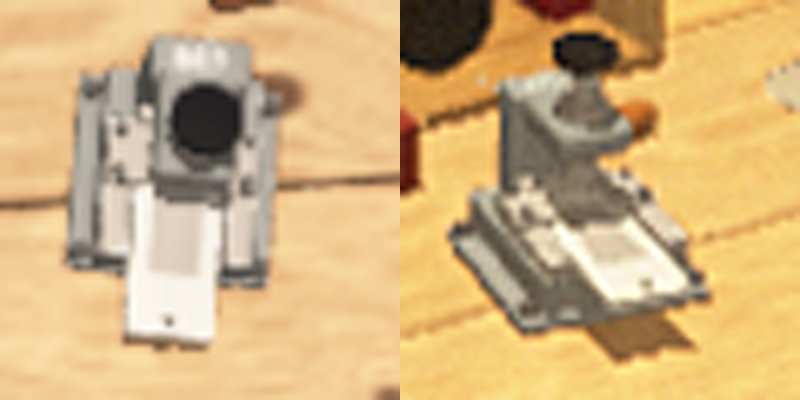

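The crop shows the tag in the press with its front dot at about (337,242) in the top view, and the black plunger head at about (343,209). Next I measure both.

```bash
python3 - <<'E'
from h import *
t=cv2.imread("pics/top0.png");s=cv2.imread("pics/scene0.png")
def blob(im,f,box,thr=None):
    h=cv2.cvtColor(im,cv2.COLOR_BGR2HSV).astype(int);m=f(h).astype(np.uint8);k=np.zeros_like(m);x0,y0,x1,y1=box;k[y0:y1,x0:x1]=1
    return max(cv2.findContours(m*k,0,1)[0],key=cv2.contourArea)
dark=lambda h:h[...,2]<70
def cen(c):M=cv2.moments(c);return M["m10"]/M["m00"],M["m01"]/M["m00"]
a=cen(blob(t,dark,(330,197,358,222)));b=cen(blob(s,dark,(330,182,346,192)))
print("head top px",a,plane("top",[a],131)[0],"scene",b,plane("scene",[b],127)[0])
c=blob(t,lambda h:(h[...,1]<40)&(h[...,2]>205),(325,215,350,248))
X=plane("top",c[:,0],38);print("tag top",cv2.minAreaRect(X[:,:2].astype(np.float32)),cv2.boxPoints(cv2.minAreaRect(X[:,:2].astype(np.float32))).round(1).tolist(),cv2.contourArea(c))
# tag edges: gradient columns per row, subpixel
g=cv2.cvtColor(t,cv2.COLOR_BGR2GRAY).astype(int)
for v in range(222,250,2):print(v,g[v,326:352].tolist(),cv2.cvtColor(t,cv2.COLOR_BGR2HSV)[v,326:352,1].tolist())
# book seen in scene view
c=blob(s,lambda h:(h[...,1]<45)&(h[...,2]>170),(195,225,272,295))
X=plane("scene",c[:,0],12);print("book scene",cv2.minAreaRect(X[:,:2].astype(np.float32)))
cv2.imwrite("pics/book.png",np.hstack([cv2.resize(t[195:280,175:255],(400,425),interpolation=2),cv2.resize(s[225:295,195:272],(400,425),interpolation=2)]))
E
```

```text
head top px (343.0, 209.15325670498083) [ 528.09074362 -208.88718026  131.        ] scene (337.18974358974356, 187.37435897435896) [ 528.4416219  -207.48678818  127.        ]
tag top ((482.8590393066406, -195.8673553466797), (55.36143493652344, 74.78746795654297), 84.06429290771484) [[442.79998779296875, -219.5], [517.2000122070312, -227.3000030517578], [522.9000244140625, -172.1999969482422], [448.5, -164.5]] 313.5
222 [182, 219, 213, 211, 199, 204, 247, 244, 238, 186, 169, 105, 106, 105, 105, 104, 107, 123, 134, 122, 92, 141, 200, 190, 193, 201] [33, 33, 36, 36, 39, 26, 8, 14, 19, 41, 41, 41, 42, 43, 41, 41, 42, 39, 38, 36, 36, 42, 37, 39, 36, 29]
224 [158, 217, 214, 211, 190, 178, 246, 244, 237, 211, 213, 214, 215, 214, 211, 209, 215, 230, 230, 214, 166, 217, 212, 210, 203, 188] [37, 35, 36, 38, 38, 35, 13, 15, 20, 37, 36, 35, 36, 36, 36, 36, 34, 25, 25, 31, 35, 30, 36, 37, 38, 32]
226 [154, 215, 214, 211, 190, 179, 247, 244, 236, 211, 213, 213, 214, 211, 209, 209, 221, 240, 244, 230, 163, 220, 212, 210, 200, 183] [36, 36, 36, 36, 39, 34, 12, 15, 21, 36, 36, 35, 36, 36, 37, 38, 32
[... 2137 characters left out ...]
, 55, 41, 36, 46, 43, 40, 38, 30, 24, 17, 10, 11, 33, 93, 93, 92, 94, 95, 99, 101]
246 [209, 211, 214, 209, 199, 201, 201, 199, 179, 111, 109, 145, 178, 119, 118, 116, 116, 154, 206, 211, 210, 207, 206, 206, 206, 208] [99, 98, 94, 97, 104, 103, 103, 103, 112, 120, 122, 119, 114, 115, 114, 112, 111, 113, 97, 97, 98, 101, 102, 103, 103, 101]
248 [211, 213, 217, 220, 223, 223, 224, 224, 222, 216, 209, 209, 209, 209, 209, 209, 207, 207, 210, 211, 213, 214, 216, 218, 218, 215] [98, 95, 91, 88, 85, 85, 83, 85, 86, 93, 101, 101, 100, 101, 100, 99, 102, 101, 99, 97, 95, 95, 93, 91, 91, 93]
book scene ((500.43768310546875, 189.50509643554688), (143.4347686767578, 208.8496551513672), 78.5714340209961)
```

View pics/book.png

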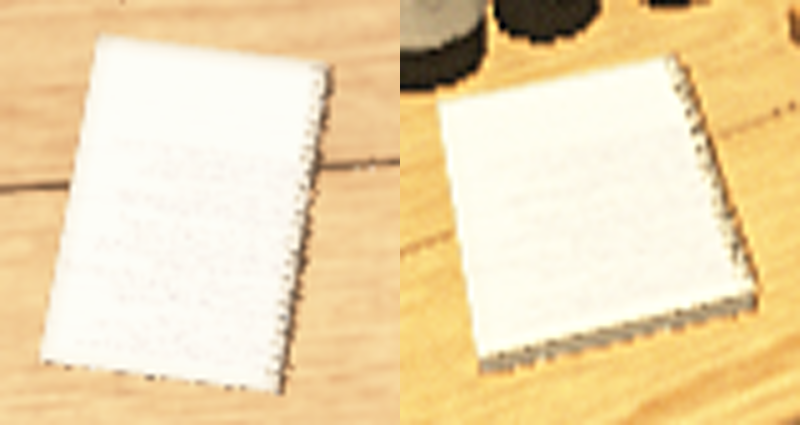

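The book lies long side along about -11.5°, with its spiral on the -y side (right edge in the crop), so its middle is about (500,185). Next is the press axis.

```bash
python3 - <<'E'
from h import *
d=plane("top",[(337,242)],38)[0];H=np.array([528.2,-208.4])
print("dot",d,"dir",np.degrees(np.arctan2(*(H-d[:2])[::-1])),np.linalg.norm(H-d[:2]))
# left edge & right edge by subpixel saturation crossing
t=cv2.imread("pics/top0.png");S=cv2.cvtColor(t,cv2.COLOR_BGR2HSV)[...,1].astype(float)
L=[];R=[]
for v in range(235,244):
    row=S[v]
    for u in range(328,333):
        if row[u]>=55>row[u+1]:L.append((u+(row[u]-55)/(row[u]-row[u+1]),v));break
    for u in range(342,347):
        if row[u]<55<=row[u+1]:R.append((u+(55-row[u])/(row[u+1]-row[u]),v));break
for n,e in(("L",L),("R",R)):
    X=plane("top",e,38)[:,:2];f=cv2.fitLine(X.astype(np.float32),2,0,.01,.01).ravel();print(n,f,np.degrees(np.arctan2(f[1],f[0])))
# front edge
F=[]
V=t[...,0].astype(float)
for u in range(332,344):
    for v in range(240,247):
        if S[v,u]<50<=S[v+1,u]: F.append((u,v+(50-S[v,u])/(S[v+1,u]-S[v,u])));break
X=plane("top",F,38)[:,:2];f=cv2.fitLine(X.astype(np.float32),2,0,.01,.01).ravel();print("F",f,np.degrees(np.arctan2(f[1],f[0])))
P=cloud("scene",np.load("pics/scene0.npy"))[175:240,310:370].reshape(-1,3)
for lo,hi in((36,42),(85,100),(120,136)):
    q=P[(P[:,2]>lo)&(P[:,2]<hi)];print(lo,len(q),cv2.minAreaRect(q[:,:2].astype(np.float32)),q.mean(0))
E
```

```text
dot [ 451.43840683 -195.35880992   38.        ] dir -9.642037956214848 77.8615105490179
L [ 9.8986059e-01 -1.4204210e-01  4.6227481e+02 -1.7489157e+02] -8.166031
R [ 9.9299890e-01 -1.1812371e-01  4.5748444e+02 -2.1874493e+02] -6.7838287
F [ 1.7084393e-01  9.8529810e-01  4.4402933e+02 -1.9607617e+02] 80.16311
36 279 ((628.444580078125, -247.99609375), (150.27053833007812, 386.53424072265625), 56.06542205810547) [ 545.02820478 -220.57424994   38.35049897]
85 127 ((543.7444458007812, -207.46649169921875), (37.75693893432617, 79.45867156982422), 86.59466552734375) [ 535.29619309 -203.41943944   91.72337905]
120 59 ((525.2286987304688, -207.43484497070312), (33.900665283203125, 30.72219467163086), 43.175750732421875) [ 523.83811307 -205.68338097  128.12210242]
```

shift_gripper:
  rows:
    - {"r":[0,0,8.9],"xyz":[0,0,-10],"finger_gap":0}
    - {"r":[0,0,8.9],"xyz":[0,0,-10],"finger_gap":0}
    - {"r":[0,0,8.9],"finger_gap":0}
    - {"r":[0,0,8.9],"finger_gap":0}
    - {"xyz":[18,-41,0],"finger_gap":0}
    - {"xyz":[18,-41,0],"finger_gap":0}
    - {"xyz":[18,-41,0],"finger_gap":0}
    - {"xyz":[18,-41,0],"finger_gap":0}
    - {"xyz":[18,-41,0],"finger_gap":0}
    - {"xyz":[18,-41,0],"finger_gap":0}
  force: 10

```text
time_s: 1.35
eef_pos: [432.7, -358.6, 225.2]
ee_rot: [-180.0, 0.0, -9.7]
ft_force: [0.4, 0.7, 0.6]
grip_width: 0.004
gripper_force: 0.0
```

shift_gripper:
  rows:
    - {"xyz":[18,-41,0],"finger_gap":0}
    - {"xyz":[18,-41,0],"finger_gap":0}
    - {"xyz":[18,-41,0],"finger_gap":0}
    - {"xyz":[16,-41,0],"finger_gap":0}
    - {"finger_gap":0}
    - {"finger_gap":0}

```text
time_s: 2.1
eef_pos: [528.0, -210.8, 225.2]
ee_rot: [180.0, 0.1, -9.7]
ft_force: [-0.2, 0.0, 0.4]
grip_width: 0.004
gripper_force: 0.0
```

shift_gripper:
  rows:
    - {"xyz":[0,-2.4,30],"finger_gap":0}
    - {"xyz":[0,0,40],"finger_gap":0}
    - {"xyz":[0,0,16],"finger_gap":0}
    - {"xyz":[0,0,6],"finger_gap":0}
    - {"xyz":[0,0,4],"finger_gap":0}
    - {"xyz":[0,0,4],"finger_gap":0}
    - {"finger_gap":0}

```text
time_s: 2.98
eef_pos: [529.2, -208.8, 126.3]
ee_rot: [179.9, -0.1, -9.7]
ft_force: [-2.7, -1.1, 5.0]
grip_width: 0.004
gripper_force: 2.5
```

shift_gripper:
  rows:
    - {"xyz":[0,0,4],"finger_gap":0}
    - {"xyz":[0,0,3],"finger_gap":0}
    - {"finger_gap":0}

```text
time_s: 3.35
eef_pos: [529.3, -208.7, 119.5]
ee_rot: [179.9, -0.1, -9.7]
ft_force: [-1.7, -1.5, 7.2]
grip_width: 0.003
gripper_force: 3.8
```

shift_gripper:
  rows:
    - {"xyz":[0,0,3],"finger_gap":0}
    - {"xyz":[0,0,2],"finger_gap":0}
    - {"finger_gap":0}

```text
time_s: 3.72
eef_pos: [529.3, -208.7, 115.3]
ee_rot: [179.9, -0.1, -9.7]
ft_force: [-3.3, -0.4, 11.3]
grip_width: 0.007
gripper_force: 5.9
```

shift_gripper:
  rows:
    - {"xyz":[0,0,2],"finger_gap":0}
    - {"finger_gap":0}

```text
time_s: 3.98
eef_pos: [529.4, -208.8, 115.0]
ee_rot: [180.0, -0.1, -9.7]
ft_force: [-7.2, 1.2, 25.7]
grip_width: 0.007
gripper_force: 12.8
```

The force jumped from 11 to 26 N with no further travel, so the plunger is at its stop. I hold it there, then release.

shift_gripper:
  rows:
    - {"finger_gap":0}
    - {"finger_gap":0}
    - {"finger_gap":0}
    - {"finger_gap":0}
    - {"finger_gap":0}
    - {"finger_gap":0}
    - {"finger_gap":0}
    - {"finger_gap":0}

```text
time_s: 4.97
eef_pos: [529.4, -208.8, 115.1]
ee_rot: [180.0, -0.1, -9.7]
ft_force: [-7.6, 1.2, 25.7]
grip_width: 0.004
gripper_force: 12.8
```

shift_gripper:
  rows:
    - {"xyz":[0,0,-5],"finger_gap":0}
    - {"xyz":[0,0,-5],"finger_gap":0}
    - {"xyz":[0,0,-10],"finger_gap":0}
    - {"xyz":[0,0,-40],"finger_gap":0}
    - {"xyz":[-24,0,-20],"finger_gap":1}
    - {"xyz":[-24,0,0],"finger_gap":1}
    - {"xyz":[-24,0,0],"finger_gap":1}
    - {"finger_gap":1}
    - {"finger_gap":1}

```text
time_s: 6.1
eef_pos: [459.6, -195.6, 191.8]
ee_rot: [-180.0, -0.1, -9.6]
ft_force: [-0.1, -0.1, 0.2]
grip_width: 0.501
gripper_force: 0.0
```

```bash
python3 - <<'E'
from h import *
t,d=env.grab_frame("scene");cv2.imwrite("pics/s1.png",t)
P=cloud("scene",d)[175:240,310:370].reshape(-1,3);q=P[(P[:,2]>105)&(P[:,2]<145)&(abs(P[:,0]-528)<22)&(abs(P[:,1]+208)<22)];print(len(q),np.percentile(q[:,2],[5,50,95]))
t,d=env.grab_frame("top");cv2.imwrite("pics/t1.png",t)
E
```

```text
69 [108.30373915 128.65128891 131.16789018]
```

The plunger is back up at 131 mm. Next I descend around the tag's front end.

shift_gripper:
  rows:
    - {"xyz":[-1.2,1.1,0],"finger_gap":1}
    - {"xyz":[0,0,40],"finger_gap":1}
    - {"xyz":[0,0,40],"finger_gap":1}
    - {"xyz":[0,0,40],"finger_gap":1}
    - {"xyz":[0,0,25],"finger_gap":1}
    - {"xyz":[0,0,15],"finger_gap":1}
    - {"xyz":[0,0,12],"finger_gap":1}
    - {"xyz":[0,0,5],"finger_gap":1}
    - {"finger_gap":1}
    - {"finger_gap":1}

```text
time_s: 7.45
eef_pos: [457.2, -196.8, 15.1]
ee_rot: [180.0, -0.1, -9.7]
ft_force: [-0.2, 0.4, 0.2]
grip_width: 0.997
gripper_force: 0.0
```

shift_gripper:
  rows:
    - {"finger_gap":0.4}
    - {"finger_gap":0.4}
    - {"finger_gap":0.4}
    - {"finger_gap":0.4}
    - {"finger_gap":0.4}
    - {"finger_gap":0.4}
    - {"finger_gap":0.4}
    - {"finger_gap":0.4}
  force: 5

```text
time_s: 8.45
eef_pos: [456.6, -196.5, 14.5]
ee_rot: [-180.0, 0.0, -9.7]
ft_force: [-0.8, 0.8, -0.2]
grip_width: 0.471
gripper_force: 5.0
```

shift_gripper:
  rows:
    - {"finger_gap":0}
    - {"finger_gap":0}
    - {"finger_gap":0}
    - {"xyz":[-3,0,0],"finger_gap":0}
    - {"xyz":[-5,0,0],"finger_gap":0}
    - {"xyz":[-5,0,0],"finger_gap":0}
    - {"finger_gap":0}
  force: 35

```text
time_s: 9.32
eef_pos: [443.1, -194.3, 14.5]
ee_rot: [-180.0, 0.0, -9.7]
ft_force: [-0.8, -0.5, -0.9]
grip_width: 0.461
gripper_force: 34.9
```

shift_gripper:
  rows:
    - {"xyz":[-8,0,0],"finger_gap":0}
    - {"xyz":[-8,0,0],"finger_gap":0}
    - {"xyz":[-8,0,0],"finger_gap":0}
    - {"xyz":[-8,0,0],"finger_gap":0}
    - {"xyz":[-8,0,0],"finger_gap":0}
    - {"xyz":[-8,0,0],"finger_gap":0}
    - {"finger_gap":0}

```text
time_s: 10.2
eef_pos: [395.8, -186.3, 14.8]
ee_rot: [180.0, 0.1, -9.7]
ft_force: [0.2, -0.6, -0.4]
grip_width: 0.464
gripper_force: 34.9
```

```bash
python3 - <<'E'
from h import *
t,_=env.grab_frame("top");s,_=env.grab_frame("scene")
a=cv2.resize(t[195:275,310:390],(400,400),interpolation=2);b=cv2.resize(s[180:260,290:370],(400,400),interpolation=2)
cv2.imwrite("pics/c2.png",np.hstack([a,b]))
E
```

```text
(no output)
```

View pics/c2.png

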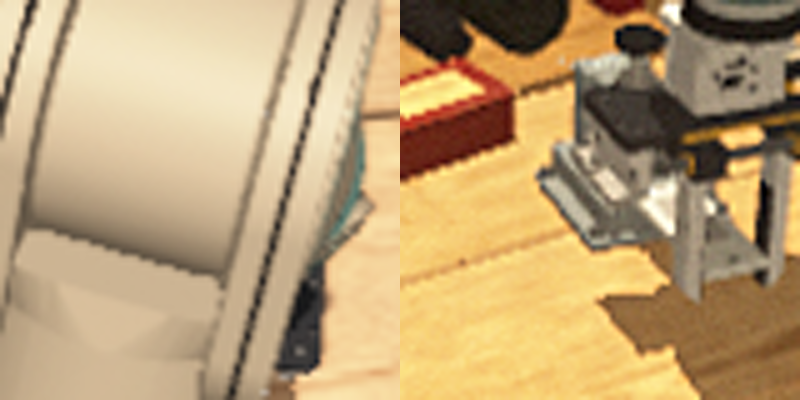

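The tag is gripped between the fingers and drawn about 61 mm, clear of the lips (scene crop around (720,250)). I lift it and carry it to the book.

shift_gripper:
  rows:
    - {"xyz":[-5,0,0],"finger_gap":0}
    - {"xyz":[0,0,-4],"finger_gap":0}
    - {"xyz":[0,0,-8],"finger_gap":0}
    - {"xyz":[0,0,-20],"finger_gap":0}
    - {"xyz":[0,0,-25],"finger_gap":0}
    - {"xyz":[0,0,-25],"finger_gap":0}
    - {"xyz":[0,0,-20],"finger_gap":0}
    - {"xyz":[5,-15,-10],"finger_gap":0}
    - {"xyz":[0,-25,0],"finger_gap":0}
    - {"xyz":[0,-30,0],"finger_gap":0}

```text
time_s: 11.55
eef_pos: [409.0, -117.3, 127.6]
ee_rot: [180.0, -0.0, -9.7]
ft_force: [-0.4, 0.4, -1.2]
grip_width: 0.462
gripper_force: 34.9
```

shift_gripper:
  rows:
    - {"xyz":[0,-35,0],"finger_gap":0}
    - {"xyz":[0,-35,0],"finger_gap":0}
    - {"xyz":[0,-35,0],"finger_gap":0}
    - {"xyz":[0,-35,0],"finger_gap":0}
    - {"xyz":[0,-35,0],"finger_gap":0}
    - {"xyz":[0,-35,0],"finger_gap":0}
    - {"xyz":[0,-35,0],"finger_gap":0}
    - {"xyz":[0,-30,0],"finger_gap":0}
    - {"xyz":[0,-25,0],"finger_gap":0}
    - {"xyz":[0,-15,0],"finger_gap":0}

```text
time_s: 12.8
eef_pos: [461.5, 194.3, 127.2]
ee_rot: [-180.0, 0.0, -9.6]
ft_force: [0.1, -0.0, -0.5]
grip_width: 0.465
gripper_force: 34.9
```

shift_gripper:
  rows:
    - {"r":[0,0,1.8],"finger_gap":0}
    - {"xyz":[0,0,20],"finger_gap":0}
    - {"xyz":[0,0,20],"finger_gap":0}
    - {"xyz":[0,0,10],"finger_gap":0}
    - {"finger_gap":0}
    - {"finger_gap":0}

```text
time_s: 13.55
eef_pos: [461.9, 192.7, 77.4]
ee_rot: [-180.0, -0.0, -11.5]
ft_force: [0.2, 0.2, -0.8]
grip_width: 0.466
gripper_force: 34.9
```

```bash
python3 - <<'E'
from h import *
t,_=env.grab_frame("top");s,_=env.grab_frame("scene")
a=cv2.resize(t[180:280,170:270],(400,400),interpolation=2);b=cv2.resize(s[200:300,190:290],(400,400),interpolation=2)
cv2.imwrite("pics/c3.png",np.hstack([a,b]))
E
```

```text
(no output)
```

View pics/c3.png

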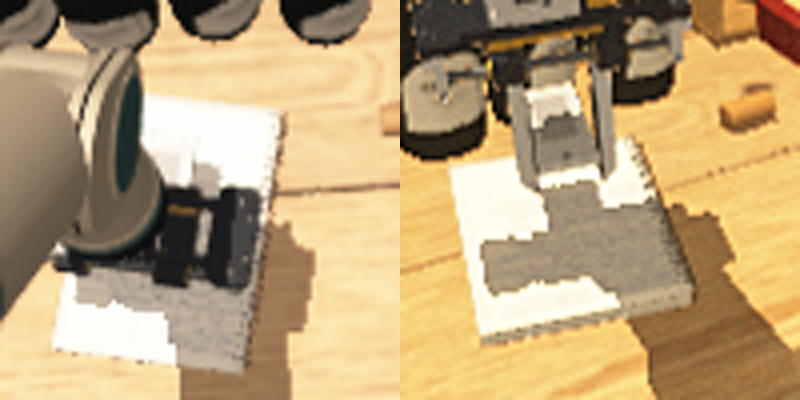

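The scene crop shows the tag level in the fingers at (560,125), above the page. However, the fingertips reach about 15 mm below its underside, so it can't be laid flat with this grip. I'll check its tilt, then slide it back under the lips and regrip it at the fingertips.

```bash
python3 - <<'E'
from h import *
o=env.get_obs();p=o["eef_pos"];y=np.radians(o["ee_rot"][2]);ex=np.array([np.cos(y),np.sin(y)]);ey=np.array([np.sin(y),-np.cos(y)])
s,d=env.grab_frame("scene");P=cloud("scene",d).reshape(-1,3)
r=P[:,:2]-p[:2];a=r@ex;b=r@ey
k=(abs(P[:,2]-101)<12)&(abs(b)<17)&(a>-14)&(a<100)
print(p,k.sum());q=np.c_[a,b,P[:,2]][k]
for lo in range(-14,100,10):
    j=(q[:,0]>=lo)&(q[:,0]<lo+10)
    if j.sum():print(lo,j.sum(),np.median(q[j,2]).round(1))
k=(abs(P[:,2]-101)<8)&(abs(b)<30)&(a>-25)&(a<110);print("x extent",np.percentile(a[k],[2,98]),"y",np.percentile(b[k],[2,98]))
E
```

```text
[461.91786213 193.0557259   77.472445  ] 249
-14 47 98.3
-4 25 99.8
6 25 99.9
16 22 99.8
26 21 99.5
36 22 99.5
46 22 99.5
56 18 99.3
66 21 99.5
76 14 99.3
86 12 98.3
x extent [-13.82499496  88.1095296 ] y [-25.05140183  27.04543473]
```

shift_gripper:
  rows:
    - {"xyz":[0,0,-20],"finger_gap":0}
    - {"xyz":[0,0,-30],"finger_gap":0}
    - {"r":[0,0,-1.8],"xyz":[0,15,0],"finger_gap":0}
    - {"xyz":[0,30,0],"finger_gap":0}
    - {"xyz":[0,35,0],"finger_gap":0}
    - {"xyz":[0,35,0],"finger_gap":0}
    - {"xyz":[0,35,0],"finger_gap":0}
    - {"xyz":[0,35,0],"finger_gap":0}
    - {"xyz":[0,35,0],"finger_gap":0}
    - {"xyz":[0,35,0],"finger_gap":0}

```text
time_s: 14.95
eef_pos: [418.2, -59.4, 127.2]
ee_rot: [-180.0, -0.0, -9.7]
ft_force: [0.4, 0.1, -0.5]
grip_width: 0.465
gripper_force: 34.9
```

shift_gripper:
  rows:
    - {"xyz":[-1,35,0],"finger_gap":0}
    - {"xyz":[-2,35,0],"finger_gap":0}
    - {"xyz":[-2,30,0],"finger_gap":0}
    - {"xyz":[-2,20,0],"finger_gap":0}
    - {"xyz":[-2,10,20],"finger_gap":0}
    - {"xyz":[0,0,25],"finger_gap":0}
    - {"xyz":[0,0,15],"finger_gap":0}
    - {"finger_gap":0}
    - {"finger_gap":0}

```text
time_s: 16.08
eef_pos: [387.9, -185.2, 67.4]
ee_rot: [180.0, -0.0, -9.7]
ft_force: [-0.1, -0.6, -0.7]
grip_width: 0.464
gripper_force: 34.9
```

shift_gripper:
  rows:
    - {"xyz":[0,-0.3,25],"finger_gap":0}
    - {"xyz":[0,0,20],"finger_gap":0}
    - {"xyz":[0,0,7.2],"finger_gap":0}
    - {"finger_gap":0}
    - {"finger_gap":0}

```text
time_s: 16.7
eef_pos: [388.1, -184.8, 15.3]
ee_rot: [180.0, -0.0, -9.6]
ft_force: [-0.1, 0.3, -0.2]
grip_width: 0.462
gripper_force: 34.9
```

shift_gripper:
  rows:
    - {"xyz":[5,0,0],"finger_gap":0}
    - {"xyz":[5,0,0],"finger_gap":0}
    - {"xyz":[5,0,0],"finger_gap":0}
    - {"xyz":[4,0,0],"finger_gap":0}
    - {"finger_gap":0}

```text
time_s: 17.32
eef_pos: [406.7, -187.8, 14.5]
ee_rot: [180.0, 0.0, -9.6]
ft_force: [0.5, -0.3, -0.5]
grip_width: 0.462
gripper_force: 34.9
```

shift_gripper:
  rows:
    - {"xyz":[4,0,0],"finger_gap":0}
    - {"xyz":[4,0,0],"finger_gap":0}
    - {"xyz":[4,0,0],"finger_gap":0}
    - {"xyz":[3,0,0],"finger_gap":0}
    - {"finger_gap":0}

```text
time_s: 17.95
eef_pos: [421.4, -190.3, 14.6]
ee_rot: [180.0, 0.0, -9.6]
ft_force: [0.3, -0.4, -1.4]
grip_width: 0.462
gripper_force: 34.9
```

shift_gripper:
  rows:
    - {"xyz":[3,0,0],"finger_gap":0}
    - {"xyz":[3,0,0],"finger_gap":0}
    - {"xyz":[2,0,0],"finger_gap":0}
    - {"finger_gap":0}

```text
time_s: 18.45
eef_pos: [429.2, -191.7, 14.6]
ee_rot: [180.0, 0.0, -9.7]
ft_force: [-0.5, 0.2, -1.1]
grip_width: 0.465
gripper_force: 34.9
```

Rear end now just inside the lips with no force. Continuing.

shift_gripper:
  rows:
    - {"xyz":[4,0,0],"finger_gap":0}
    - {"xyz":[4,0,0],"finger_gap":0}
    - {"xyz":[4,0,0],"finger_gap":0}
    - {"xyz":[4,0,0],"finger_gap":0}
    - {"xyz":[4,0,0],"finger_gap":0}
    - {"finger_gap":0}

```text
time_s: 19.2
eef_pos: [449.1, -195.0, 14.5]
ee_rot: [180.0, 0.0, -9.6]
ft_force: [0.2, -0.4, -0.6]
grip_width: 0.459
gripper_force: 34.9
```

shift_gripper:
  rows:
    - {"finger_gap":0.6}
    - {"finger_gap":0.6}
    - {"finger_gap":0.6}
    - {"xyz":[0,0,-10],"finger_gap":0.6}
    - {"xyz":[0,0,-6.5],"finger_gap":0.6}
    - {"finger_gap":0.6}
    - {"finger_gap":0.6}
  force: 5

```text
time_s: 20.08
eef_pos: [448.7, -194.9, 31.2]
ee_rot: [-180.0, 0.0, -9.6]
ft_force: [0.7, 0.7, -0.2]
grip_width: 0.599
gripper_force: 0.0
```

shift_gripper:
  rows:
    - {"finger_gap":0.4}
    - {"finger_gap":0.4}
    - {"finger_gap":0.4}
    - {"finger_gap":0.4}
    - {"finger_gap":0.4}

```text
time_s: 20.7
eef_pos: [448.5, -195.0, 31.0]
ee_rot: [-180.0, 0.0, -9.7]
ft_force: [-0.4, 0.7, -0.3]
grip_width: 0.466
gripper_force: 5.0
```

Gripped at 44 mm again, now near the fingertips. I draw it out again and clear.

shift_gripper:
  rows:
    - {"finger_gap":0}
    - {"finger_gap":0}
    - {"finger_gap":0}
    - {"xyz":[-4,0,0],"finger_gap":0}
    - {"xyz":[-6,0,0],"finger_gap":0}
    - {"xyz":[-6,0,0],"finger_gap":0}
    - {"xyz":[-6,0,0],"finger_gap":0}
    - {"xyz":[-6,0,0],"finger_gap":0}
    - {"finger_gap":0}
  force: 40

```text
time_s: 21.82
eef_pos: [420.4, -190.1, 31.1]
ee_rot: [-180.0, 0.1, -9.7]
ft_force: [-1.2, -0.3, -0.3]
grip_width: 0.459
gripper_force: 39.9
```

shift_gripper:
  rows:
    - {"xyz":[-6,0,0],"finger_gap":0}
    - {"xyz":[-8,0,0],"finger_gap":0}
    - {"xyz":[-8,0,0],"finger_gap":0}
    - {"xyz":[-6,0,0],"finger_gap":0}
    - {"xyz":[-4,0,0],"finger_gap":0}
    - {"finger_gap":0}

```text
time_s: 22.58
eef_pos: [389.2, -184.9, 31.1]
ee_rot: [-180.0, 0.0, -9.7]
ft_force: [-0.0, -0.2, -0.5]
grip_width: 0.459
gripper_force: 39.9
```

shift_gripper:
  rows:
    - {"xyz":[0,0,-4],"finger_gap":0}
    - {"xyz":[0,0,-8],"finger_gap":0}
    - {"xyz":[0,0,-15],"finger_gap":0}
    - {"xyz":[0,0,-20],"finger_gap":0}
    - {"xyz":[0,0,-20],"finger_gap":0}
    - {"xyz":[2,-15,-18],"finger_gap":0}
    - {"xyz":[4,-20,-10],"finger_gap":0}
    - {"xyz":[3,-30,0],"finger_gap":0}
    - {"xyz":[0,-35,0],"finger_gap":0}
    - {"xyz":[0,-35,0],"finger_gap":0}

```text
time_s: 23.82
eef_pos: [421.4, -52.2, 126.7]
ee_rot: [-180.0, -0.0, -9.7]
ft_force: [0.8, -0.5, -0.0]
grip_width: 0.462
gripper_force: 39.9
```

shift_gripper:
  rows:
    - {"xyz":[0,-35,0],"finger_gap":0}
    - {"xyz":[0,-35,0],"finger_gap":0}
    - {"xyz":[0,-35,0],"finger_gap":0}
    - {"xyz":[0,-35,0],"finger_gap":0}
    - {"xyz":[0,-35,0],"finger_gap":0}
    - {"xyz":[0,-30,0],"finger_gap":0}
    - {"xyz":[0,-25,0],"finger_gap":0}
    - {"xyz":[0,-15,0],"finger_gap":0}
    - {"r":[0,0,1.8],"finger_gap":0}
    - {"finger_gap":0}

```text
time_s: 25.08
eef_pos: [462.0, 186.9, 126.3]
ee_rot: [180.0, 0.0, -11.6]
ft_force: [-0.7, -0.3, -0.5]
grip_width: 0.459
gripper_force: 39.9
```

```bash
python3 - <<'E'
from h import *
o=env.get_obs();p=o["eef_pos"];y=np.radians(o["ee_rot"][2]);ex=np.array([np.cos(y),np.sin(y)]);ey=np.array([np.sin(y),-np.cos(y)])
s,d=env.grab_frame("scene");cv2.imwrite("pics/s4.png",cv2.resize(s[150:310,170:330],(480,480)));P=cloud("scene",d).reshape(-1,3)
r=P[:,:2]-p[:2];a=r@ex;b=r@ey
k=(abs(P[:,2]-p[2]-8)<14)&(abs(b)<17)&(a>-14)&(a<100);q=np.c_[a,b,P[:,2]][k]
for lo in range(-14,100,14):
    j=(q[:,0]>=lo)&(q[:,0]<lo+14)
    if j.sum():print(lo,j.sum(),(np.median(q[j,2])-p[2]).round(1))
k=(abs(P[:,2]-p[2]-8)<7)&(abs(b)<15)&(a>-25)&(a<110);print("x extent",np.percentile(a[k],[2,98]))
print("want TCP",np.array([500.5,185])-40*ex)
E
```

```text
-14 53 5.4
0 31 5.9
14 32 5.9
28 32 5.9
42 26 5.9
56 30 5.8
70 23 5.9
84 13 4.9
x extent [-14.07670887  89.78659894]
want TCP [461.31305379 193.02391716]
```

View pics/s4.png

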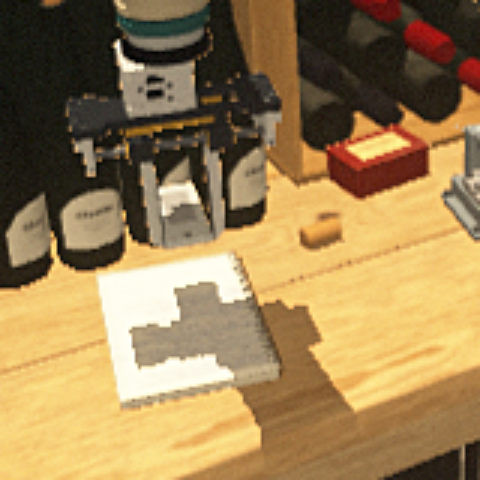

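The view shows the tag level at the fingertips above the book (185,225), with the cork undisturbed at (320,232). I shift slightly and lower it.

shift_gripper:
  rows:
    - {"xyz":[-1.9,-5.8,0],"finger_gap":0}
    - {"xyz":[0,0,30],"finger_gap":0}
    - {"xyz":[0,0,35],"finger_gap":0}
    - {"xyz":[0,0,20],"finger_gap":0}
    - {"xyz":[0,0,12],"finger_gap":0}
    - {"xyz":[0,0,6],"finger_gap":0}
    - {"xyz":[0,0,3],"finger_gap":0}
    - {"finger_gap":0}

```text
time_s: 26.12
eef_pos: [461.7, 194.4, 20.5]
ee_rot: [-180.0, -0.0, -11.5]
ft_force: [-0.2, 0.4, -1.0]
grip_width: 0.462
gripper_force: 39.9
```

shift_gripper:
  rows:
    - {"xyz":[0,0,2],"finger_gap":0}
    - {"xyz":[0,0,2],"finger_gap":0}
    - {"xyz":[0,0,1],"finger_gap":0}
    - {"finger_gap":0}

```text
time_s: 26.62
eef_pos: [461.4, 194.3, 15.1]
ee_rot: [-180.0, 0.0, -11.5]
ft_force: [-0.2, 0.0, -1.5]
grip_width: 0.463
gripper_force: 39.9
```

shift_gripper:
  rows:
    - {"xyz":[0,1.3,1],"finger_gap":0}
    - {"xyz":[0,0,1],"finger_gap":0}
    - {"finger_gap":0}

```text
time_s: 27.0
eef_pos: [461.2, 192.9, 13.1]
ee_rot: [-180.0, 0.0, -11.5]
ft_force: [0.3, 0.3, -0.8]
grip_width: 0.458
gripper_force: 39.9
```

shift_gripper:
  rows:
    - {"xyz":[0,0,0.5],"finger_gap":0}
    - {"finger_gap":0}

```text
time_s: 27.25
eef_pos: [461.2, 193.0, 12.7]
ee_rot: [-180.0, 0.0, -11.5]
ft_force: [-0.1, 0.0, -0.9]
grip_width: 0.462
gripper_force: 39.9
```

shift_gripper:
  rows:
    - {"xyz":[0,0,0.7],"finger_gap":0}
    - {"finger_gap":0}

```text
time_s: 27.5
eef_pos: [461.2, 193.0, 12.6]
ee_rot: [-180.0, 0.0, -11.5]
ft_force: [-1.7, -0.4, 7.6]
grip_width: 0.463
gripper_force: 39.9
```

shift_gripper:
  rows:
    - {"xyz":[0,0,0.5],"finger_gap":0}
    - {"finger_gap":0}

```text
time_s: 27.75
eef_pos: [461.2, 193.0, 12.6]
ee_rot: [-179.9, 0.0, -11.5]
ft_force: [-2.6, -1.2, 13.0]
grip_width: 0.465
gripper_force: 39.9
```

Contact with the book. I ease the load, open, and rise.

shift_gripper:
  rows:
    - {"xyz":[0,0,-0.6],"finger_gap":0}
    - {"finger_gap":0}
    - {"finger_gap":0}
  force: 5

```text
time_s: 28.12
eef_pos: [461.3, 193.0, 12.5]
ee_rot: [-180.0, 0.0, -11.5]
ft_force: [-1.6, -0.3, 6.8]
grip_width: 0.466
gripper_force: 5.0
```

shift_gripper:
  rows:
    - {"finger_gap":0.55}
    - {"finger_gap":0.55}
    - {"finger_gap":0.7}
    - {"finger_gap":0.7}
    - {"xyz":[0,0,-10],"finger_gap":0.7}
    - {"xyz":[0,0,-40],"finger_gap":0.7}
    - {"xyz":[0,0,-50],"finger_gap":0.7}
    - {"xyz":[-25,0,-50],"finger_gap":0.7}
    - {"xyz":[-25,0,-40],"finger_gap":0.7}
    - {"finger_gap":0.7}

```text
time_s: 29.38
eef_pos: [411.7, 203.6, 204.3]
ee_rot: [-179.8, -0.1, -11.4]
ft_force: [0.3, 0.9, -0.7]
grip_width: 0.703
gripper_force: 0.0
```

```bash
python3 - <<'E'
from h import *
t,d=env.grab_frame("top");s,e=env.grab_frame("scene")
cv2.imwrite("pics/fin.png",np.hstack([cv2.resize(t[180:280,170:270],(400,400),interpolation=2),cv2.resize(s[200:300,190:290],(400,400),interpolation=2)]))
P=cloud("scene",e).reshape(-1,3);c=np.array([500.5,185]);y=np.radians(-11.5);r=P[:,:2]-c
a=r@[np.cos(y),np.sin(y)];b=r@[-np.sin(y),np.cos(y)]
k=(P[:,2]>16.5)&(P[:,2]<26)&(abs(a)<80)&(abs(b)<60);print(k.sum(),np.percentile(a[k],[2,98]),np.percentile(b[k],[2,98]),np.median(P[k,2]))
for lo in(-60,-20,20):
  j=k&(a>=lo)&(a<lo+40);print(np.median(P[j,2]))
k=(P[:,2]>8)&(P[:,2]<16)&(abs(a)<120)&(abs(b)<90);print("book",np.percentile(a[k],[1,99]),np.percentile(b[k],[1,99]))
E
```

```text
296 [-53.34914121  48.55989448] [-21.08551249  20.47471301] 18.503131581878392
18.483375084929207
18.499411687862334
18.5165690630335
book [-106.21631765  102.49033765] [-70.19743201  75.90218098]
```

View pics/fin.png

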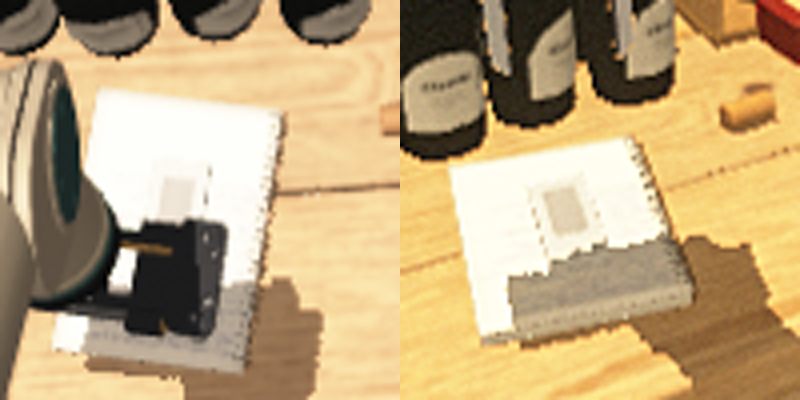

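The tag lies flat and face up, panel at (563,210) in the crop, within about 3 mm of the book's middle. The gripper is clear, so I hand in.

```bash
python3 -c "
from plant import env
print(env.job_done())"
```

```text
the job is handed in; nothing more can be done
None
```

The tag was embossed, drawn out from under the lips and laid flat and face up in the middle of the stock book (within about 3 mm), and the job was handed in at about 29.5 s; the first grip held the tag too high above the fingertips to lay it flat, so I slid it back under the lips once and regripped it.

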